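# Set the length stop of a cake-slicing guide

### The arm

A 7-joint arm with a two-finger parallel gripper is mounted at the origin on the work surface. World frame = base frame: x ahead of the robot, y to its left, z up, the work surface at z = 0. Lengths are in m, angles in rad, forces in N, time in s.
With the tool pointing down it reaches from about 0.425 to 0.875 m from the base axis. Payload 4.7 kg.
Tool frame: the origin (TCP) lies between the finger pads; the fingertips stand 14 mm ahead of it and the grasp point (between the pads) lies 5 mm behind it; z points along the fingers, y is the line along which they close (so a half turn about z gives the same grasp; the last joint's range is limited). The gripper opens to 87 mm and grips with 3 to 60 N. Pads are 19 mm wide; open, the fingers measure 117 mm over their backs; the gripper's body (75 mm by 190 mm) begins 51 mm behind the grasp point.
Start: joints at [-1.12, 0.321, -0.07, 1.45, 0.023, 1.371, -0.057], TCP at [0.275, 0.589, 0.237] pointing down, gripper open.
Joint ranges: [-2.86, 2.86], [-0.3, 2.09], [-1.38, 1.24], [0.06, 2.45], [-1.56, 4.7], [0.09, 2.05], [-2.69, 2.69]. Speed limits (rad/s): [2.57, 2.57, 3.14, 3.14, 3.14, 3.14, 3.14].

### API

Orientations are given as a rotation vector (axis times angle).
In Python, from bench import ctrl gives the robot as it stands.
- The arm moves only by the tool step_arm, never from a script. Its argument "commands" is a list of rows, each an object with "travel": the shift along the tool's x, y, z in m, a list of three; "turn": the turn, a rotation vector about the tool's x, y, z in degrees, a list of three. A call has 1 to 5 rows; each row is the pose to reach, as a shift and turn from the pose commanded when the call began, along the tool's axes at that moment; what a row does not reach only later rows make up. A row lasts 1/10 s, in which the tool goes at most 50 mm and 8.59 degrees, less where a joint would pass 70% of its speed; a pose out of reach is approached as far as the arm can. A call with a gripper value outside its range is refused whole. "gripper" is the opening, from 0 (shut) to 1 (fully open), set as the call begins (left out, the last holds). The fingers move at their own pace and stop on an object; "force" is the grip in N (left out, the last holds). Time passes only in rows, so rows that repeat a pose let the fingers close. It gives the time, the measured TCP pose, the force, the opening and the grip force at its end, in the units of the state.
- ctrl.get_state(): the state, without advancing time (a new reading comes with each control period).
- ctrl.get_image(name): name is "side" or "top" or "wrist"; returns the picture (480x640x3 uint8, red, green, blue); there is no depth.
- ctrl.camera_model(name): a dict with "fx", "fy", "cx", "cy" (pixels), "k1" (the pictures are not rectified: a ray, as slopes to the right and down, at radius r is drawn at 1 + k1 r^2 times it, then the intrinsics apply), "R" (3x3) and "t" (3): a world point X has camera coordinates R X + t; the wrist camera has in their place "T_tool_cam" (4x4, takes a point from camera to tool coordinates, whose origin is the TCP and whose axes are the flange's). Camera axes: x right, y down, z forward; pixel columns grow to the right and rows downward; lengths in m; the calibration is good to about 2 mm. A picture is of the moment at which its call begins: read the wrist's pose just before it. camera_model takes no time and is no camera call.
- ctrl.close_job(): hands the job in; it is judged then, once.
The state is a dict: "time": time; "joint_positions": joint angles; "qd": joint speeds; "joint_torque": joint torques, N m; "position": TCP position; "tool_rot": TCP orientation; "ft_force": force on the tool from outside, world axes, zero at the start; "torque": the same for the moment, N m; "grip_width": opening from 0.0 (shut) to 1.0 (fully open); "grip_force": force on a finger pad.
Only numpy, scipy, OpenCV 4.12 (cv2) and the standard library are available. Lean on these libraries where they do the work, as an engineer would, in place of code of your own. Each camera call takes 0.05 s, during which the arm holds its last target. There are 200 camera calls.

### The job

Set the slicing guide's stop to the cake frame: loosen the wing screw on the knurled collar, slide the collar along its rod until its sprung rubber foot rests lightly against the drawn-out end panel of the steel frame, and turn the screw tight again with the foot still touching. Press on the frame only gently, never with more than about 10 N, and leave everything else on the table where it is.

Things in the scene. Friction and masses are not known exactly. Their poses are not given: they have to be found in the camera images.
- guide: slicing guide, fixed: white board 220 x 460 x 15 mm with a 16 mm steel rod between two posts (40 mm wide, top 105 mm above the table, at y -215 and +215 mm). Origin on the table under the board's centre; y runs along the rod from the collar towards the cake frame, z up; rod axis at x 0, 85 mm above the table. A plain 28 mm spacer ring at y 190 mm has no screw and stays.
- collar: knurled steel collar on the rod, 44 mm in diameter, 36 mm long, an arm hanging below it; origin at its middle on the rod's axis, axes parallel to the guide's. It only slides along the rod, from a start at guide y -150 to -100 mm; the frame is on its +y side. Screw tight: locked (slips only above some 25 N). Loose: it drags with about 3 N and stays where it is left.
- foot_at_rest (a point): middle of the front face of the collar's foot when not pressed: a rubber disc 20 mm across on a sprung stem that points to guide +y from the arm; 40 mm to +y of the collar's middle, 47 mm below the rod's axis (38 mm above the table). Moves with the collar. The foot gives about 1 mm for every 3 N, up to 8 mm.
- screw_grip (a point): on the screw's vertical axis over the collar's middle, in its bar head (36 mm long, 10 thick, 24 high; underside 34, this point 48, top 58 mm above the rod's axis; collar's top 22 above it). Site y runs along the bar, x across it, z up. Tight (0 rad), the bar points 1.3 rad clockwise from above of the rod; unscrewed by 1.3 rad it lies along the rod.
- screw (a joint): turn of the wing screw in rad: 0 = fully tight against its stop, grows as it is loosened counter-clockwise seen from above, up to 2.2. Starts at 0 to 0.15. The collar is free from about 0.6; some 1.3 is clear. Below 0.25 is tight. Turning takes 0.05 to 0.15 N m; it stays where it is left.
- frame: steel cake frame, fixed on the board: 110 wide, 130 long, 45 mm high, open top. Origin on the board (15 mm above the table), mid of the open end facing the collar; axes as the guide's, frame reaching to +y. A stiff sliding panel 104 mm wide closes that end; its outer face, for the foot, is 3 mm plus a drawn-out 0 to 45 mm to -y of the origin. That length is not measured: feel or look for it.
- bowl: white mixing bowl, 190 mm across, 110 mm high, on the table to the right; origin under its centre; a bystander
- spatula: hand spatula lying on the table to the left; origin under its middle; a bystander
- ramekin: white ramekin, 42 mm across, 35 mm high, standing on the guide's board on the side away from the robot; origin under its centre; a bystander
- muffin_ring: thin steel muffin ring, 64 mm across, 30 mm high, standing inside the cake frame; origin under its centre; a bystander
- mug: white mug, 76 mm across, 85 mm high, on the table to the right of the guide; origin under its centre; a bystander
- weight: brass scale weight, 48 mm across, 55 mm high, on the table to the right of the guide; origin under its centre; a bystander

How it is judged:
On the way, in this order (a step that is already met when the one before it is completed fails the run):
1. the wing screw is loosened (turned more than 0.6 rad from tight) (value of joint screw above 0.6 rad), for 0.1 s.
2. the collar's foot rests against the frame's end panel (contact force between collar and frame above 0.5 N), for 0.2 s.
At the end, for the whole second after the job is handed in: the wing screw is tight again (below 0.25 rad) and the collar's foot still touches the frame's end panel (pressing with more than 0.3 N) (value of joint screw below 0.25 rad and contact force between collar and frame above 0.3 N).
It fails at once if the foot pressed on the cake frame with more than 12 N (contact force between collar and frame above 12 N).
It fails at once if a bystander was moved by more than 20 mm (distance of any of bowl, spatula, ramekin, muffin_ring, mug, weight from where it was at the start of the episode above 0.02 m).
It also fails if it takes over 48 s, if anything falls off the work surface, if the arm or the gripper's body presses on something with over 40 N, if the wrist force passes 120 N, or if a joint passes its speed limit or range.

## Working session

There is one attempt and no reset: what is moved stays moved. The work goes in short steps, Python scripts to look and compute and a tool call to move; the robot and the scene stay as the last step left them, time stands still between calls to the robot, and variables do not carry over. Pictures are saved under pics/ and viewed, at most 10 in all, crops included, and the job is handed in when it is done.

Besides the shell and the picture viewer there is one more tool, called as name(argument=value, ...) on one line, values as JSON. step_arm: Moves the arm, as the interface text tells. Its arguments: {"type":"object","properties":{"commands":{"type":"array"},"gripper":{"type":"number"},"force":{"type":"number"}},"required":["commands"]}

```bash
mkdir -p pics; ls; python3 - <<'E'
from bench import ctrl
import cv2
for n in("top","side"):
    im=ctrl.get_image(n); cv2.imwrite(f"pics/{n}0.png",im[:,:,::-1])
    print(n,ctrl.camera_model(n))
print(ctrl.camera_model("wrist"))
print(ctrl.get_state())
E
```

```text
pics
top {'fx': 462.7712723064816, 'fy': 462.7712723064816, 'cx': 322.8662797256767, 'cy': 231.0727988953985, 'k1': -0.034500103815314126, 'R': array([[ 0.00266712, -0.99945412,  0.03292958],
       [-0.98837648, -0.00764012, -0.15183398],
       [ 0.15200268, -0.03214186, -0.98785732]]), 't': array([-0.06192045,  0.50726333,  1.04584968])}
side {'fx': 472.7310970714964, 'fy': 472.7310970714964, 'cx': 321.36139416174564, 'cy': 246.3274207265577, 'k1': -0.10834197390622831, 'R': array([[ 0.80240617, -0.59667731,  0.01097815],
       [-0.38972488, -0.53785244, -0.74754884],
       [ 0.45195006,  0.59555934, -0.66411611]]), 't': array([-0.43824819,  0.259327  ,  0.95029839])}
{'fx': 335.95189702603733, 'fy': 335.95189702603733, 'cx': 317.9434302373922, 'cy': 239.19740690345787, 'k1': 0.011695094776559344, 'T_tool_cam': array([[-8.04236415e-04, -9.52126730e-01, -3.05702542e-01,
         8.46095093e-02],
       [ 9.99999624e-01, -6.66510471e-04, -5.54897833e-04,
        -4.71738391e-04],
       [ 3.24579113e-04, -3.05702873e-01,  9.52126907e-01,
        -1.48057121e-01],
       [ 0.00000000e+00,  0.00000000e+00,  0.00000000e+00,
         1.00000000e+00]])}
{'time': 0.1, 'joint_positions': array([-1.11990645,  0.32173071, -0.07008357,  1.45156039,  0.02261845,
        1.37079344, -0.05689299]), 'qd': array([-0.0007632 , -0.00124847,  0.00167877, -0.00145445,  0.00016564,
        0.00085955,  0.00014349]), 'joint_torque': array([-2.38567436e-04, -4.92572129e+01, -4.05875249e-01, -3.13398671e+01,
       -6.42592530e-02,  3.95178166e-02,  7.43207283e-05]), 'position': array([0.27482067, 0.58852296, 0.23557895]), 'tool_rot': array([-6.80552685e-01, -3.06672732e+00,  2.64716864e-03]), 'ft_force': array([ 0.1390295 , -0.01713068,  1.07849047]), 'torque': array([-0.00218961, -0.01374862,  0.02022559]), 'grip_force': 0.0, 'grip_width': 0.9979054466693476}
```

View pics/top0.png

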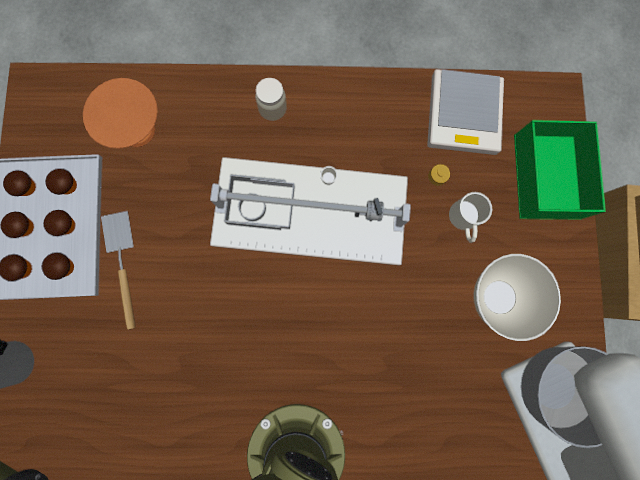

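View pics/side0.png

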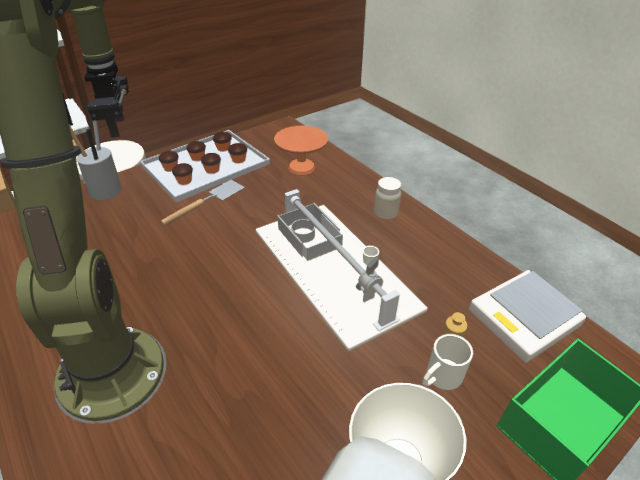

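The top view shows the board with corners near (222,158), (408,178), (401,264) and (211,245). The collar and screw are at about (375,209), and the frame's near end is at about x=292. The side view agrees.

```bash
cat > h.py <<'E'
import numpy as np, cv2
from scipy.spatial.transform import Rotation as Ro
from bench import ctrl
def ray(name,uv,st=None):
    c=ctrl.camera_model(name); d=np.array([(uv[0]-c['cx'])/c['fx'],(uv[1]-c['cy'])/c['fy']])
    s=d.copy()
    for _ in range(20): s=d/(1+c['k1']*(s@s))
    v=np.r_[s,1]
    if name=='wrist':
        T=c['T_tool_cam'];R=Ro.from_rotvec(st['tool_rot']).as_matrix()
        return R@T[:3,3]+st['position'],R@T[:3,:3]@v
    return -c['R'].T@c['t'],c['R'].T@v
def at_z(name,uv,z,st=None):
    o,v=ray(name,uv,st); return o+v*(z-o[2])/v[2]
def proj(name,X,st=None):
    c=ctrl.camera_model(name)
    if name=='wrist':
        T=c['T_tool_cam'];R=Ro.from_rotvec(st['tool_rot']).as_matrix()
        p=T[:3,:3].T@(R.T@(np.array(X)-st['position'])-T[:3,3])
    else: p=c['R']@X+c['t']
    s=p[:2]/p[2]; s=s*(1+c['k1']*(s@s)); return s*c['fx']+[c['cx'],c['cy']]
E
python3 - <<'E'
from h import *
c=np.array([at_z('top',p,.015) for p in [(222,158),(408,178),(401,264),(211,245)]])
print(c.round(4)); m=c.mean(0)
d=(c[0]-c[1])+(c[3]-c[2]); print(np.linalg.norm(c[0]-c[1]),np.linalg.norm(c[0]-c[3]))
y=d/np.linalg.norm(d); print('centre',m,'yaw',np.degrees(np.arctan2(-y[0],y[1])))
x=np.array([y[1],-y[0],0])
for n,p,z in [('screw',(375,207),.143),('post+',(218,190),.105),('post-',(404,211),.105),('frame near corner',(292,229),.06),('frame nc2',(295,182),.06)]:
    w=at_z('top',p,z)-m; print(n,(w+m).round(3),'guide',w@x,w@y)
im=ctrl.get_image('top')[130:280,200:420]
cv2.imwrite('pics/crop.png',cv2.resize(im,None,fx=3.6,fy=3.6,interpolation=cv2.INTER_CUBIC)[:,:,::-1])
E
```

```text
[[ 0.6905  0.1874  0.015 ]
 [ 0.6452 -0.2695  0.015 ]
 [ 0.4332 -0.2472  0.015 ]
 [ 0.4759  0.2056  0.015 ]]
0.45915998609311687 0.21535113893178937
centre [ 0.56119328 -0.03090449  0.015     ] yaw -5.517337144187934
screw [ 0.545 -0.168  0.143] guide -0.0031228193960145378 -0.1377873290756578
post+ [0.588 0.176 0.105] guide 0.006820887635083803 0.20866884540412167
post- [ 0.544 -0.238  0.105] guide 0.003137126834260014 -0.20812700759245176
frame near corner [0.509 0.012 0.06 ] guide -0.056374023152723954 0.03802516558235195
frame nc2 [0.62  0.007 0.06 ] guide 0.05486142104163441 0.04319446733759195
```

View pics/crop.png

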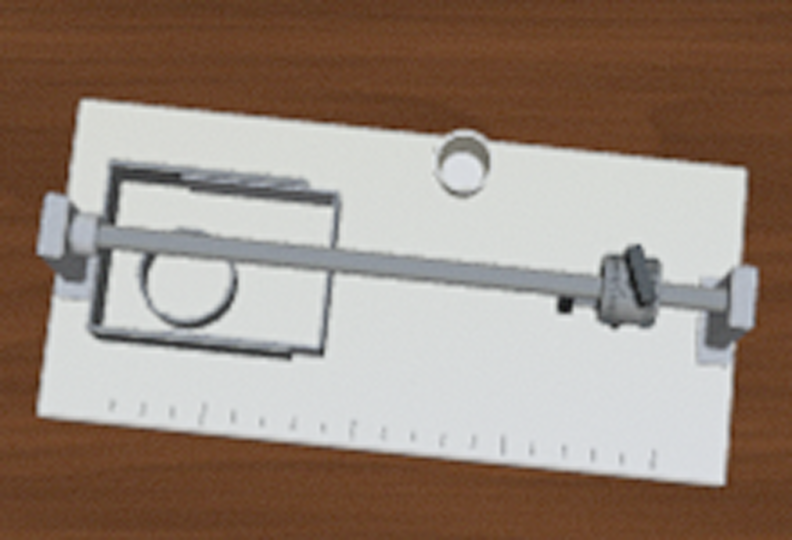

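The crop shows the bar from about (631,245) to (647,300), roughly 16° off +x. That fits a nearly tight screw. The foot is at about (565,305), and the panel's outer edge is at crop x of about 323–338.

```bash
cat >> h.py <<'E'
def go(pos,ydeg,R0=None,p0=None):
    """tool-frame travel/turn from measured pose to TCP pos, tool down, tool y at azimuth ydeg"""
    st=ctrl.get_state(); R=Ro.from_rotvec(st['tool_rot'])
    a=np.radians(ydeg); x=[-np.sin(a),np.cos(a),0]; y=[np.cos(a),np.sin(a),0]
    G=Ro.from_matrix(np.array([x,y,[0,0,-1]]).T)
    print('travel',R.inv().apply(np.array(pos)-st['position']).round(4),'turn',np.degrees((R.inv()*G).as_rotvec()).round(2))
E
python3 - <<'E'
from h import *
go([.545,-.168,.24],-74)
E
```

```text
travel [-0.5648 -0.5713 -0.0034] turn [-3.0000e-02  1.0000e-01  1.3898e+02]
```

step_arm(commands=[{"travel": [-0.565,-0.571,0],"turn": [0,0,139]},{"travel": [-0.565,-0.571,0],"turn": [0,0,139]},{"travel": [-0.565,-0.571,0],"turn": [0,0,139]},{"travel": [-0.565,-0.571,0],"turn": [0,0,139]},{"travel": [-0.565,-0.571,0],"turn": [0,0,139]}])

```text
time: 0.65
position: [0.3595, 0.3514, 0.2364]
tool_rot: [-1.765, -2.599, 0.0]
ft_force: [2.0, -1.0, 0.8]
grip_width: 1.002
grip_force: 0.0
```

```bash
python3 -c "
from h import *
go([.545,-.168,.24],-74)"
```

```text
travel [-0.5512 -0.0192 -0.0037] turn [-0.   -0.   95.65]
```

step_arm(commands=[{"travel": [-0.551,-0.019,0],"turn": [0,0,96]},{"travel": [-0.551,-0.019,0],"turn": [0,0,96]},{"travel": [-0.551,-0.019,0],"turn": [0,0,96]},{"travel": [-0.551,-0.019,0],"turn": [0,0,96]},{"travel": [-0.551,-0.019,0],"turn": [0,0,96]}])

```text
time: 1.15
position: [0.4449, 0.1167, 0.2366]
tool_rot: [-2.594, -1.772, -0.001]
ft_force: [1.3, -0.2, -0.1]
grip_width: 1.002
grip_force: 0.0
```

```bash
python3 -c "
from h import *
go([.545,-.168,.24],-74)"
```

```text
travel [-0.2288  0.1967 -0.0035] turn [-1.000e-02 -4.000e-02  5.269e+01]
```

step_arm(commands=[{"travel": [-0.229,0.197,0],"turn": [0,0,53]},{"travel": [-0.229,0.197,0],"turn": [0,0,53]},{"travel": [-0.229,0.197,0],"turn": [0,0,53]},{"travel": [-0.229,0.197,0],"turn": [0,0,53]},{"travel": [-0.229,0.197,0],"turn": [0,0,53]}])

```text
time: 1.65
position: [0.5294, -0.1185, 0.2367]
tool_rot: [-3.062, -0.699, -0.001]
ft_force: [0.8, 0.2, 0.5]
grip_width: 1.001
grip_force: 0.0
```

```bash
python3 -c "
from h import *
go([.545,-.168,.24],-74)"
```

```text
travel [-0.0075  0.0514 -0.0033] turn [-0.01 -0.05  9.72]
```

step_arm(commands=[{"travel": [-0.0075,0.0515,0],"turn": [0,0,9.7]},{"travel": [-0.0075,0.0515,0],"turn": [0,0,9.7]},{"travel": [-0.0075,0.0515,0],"turn": [0,0,9.7]},{"travel": [-0.0075,0.0515,0],"turn": [0,0,9.7]}], gripper=0.6)

```text
time: 2.05
position: [0.545, -0.1646, 0.2361]
tool_rot: [-3.108, -0.451, 0.001]
ft_force: [0.8, 0.2, 0.1]
grip_width: 0.721
grip_force: 0.0
```

```bash
python3 -c "
from h import *
st=ctrl.get_state(); im=ctrl.get_image('wrist'); cv2.imwrite('pics/w1.png',im[:,:,::-1]); print(st['position'],st['tool_rot'],st['joint_positions'])
print(proj('wrist',[.545,-.168,.143],st))"
```

```text
[ 0.54496459 -0.1646364   0.23613963] [-3.10781381e+00 -4.50843278e-01  9.67977238e-04] [-0.36228027  0.16917264  0.6869655   1.67880201 -0.11093092  1.33401225
 -0.93878328]
[321.88790753 248.79378727]
```

View pics/w1.png

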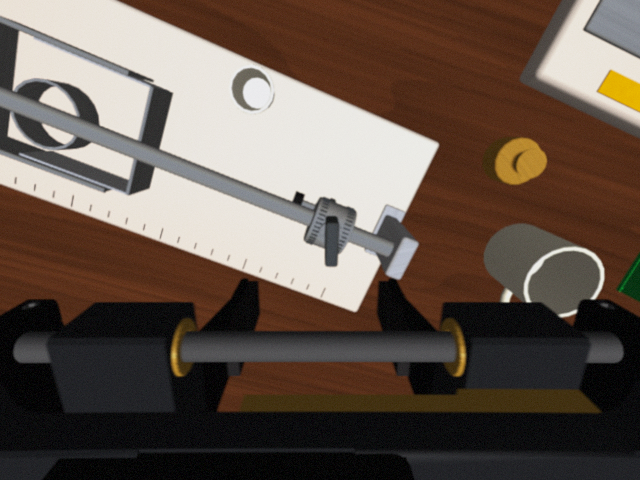

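The wrist view shows the bar nearly vertical in the image at about (331,240), the foot at (299,198) and the panel from (165,90) to (135,190). I'll zoom in.

```bash
python3 -c "
import cv2
im=cv2.imread('pics/w1.png')
a=im[190:280,280:400]; b=im[70:205,110:180]
a=cv2.resize(a,None,fx=4.4,fy=4.4,interpolation=cv2.INTER_CUBIC); b=cv2.resize(b,None,fx=3.8,fy=3.8,interpolation=cv2.INTER_CUBIC)
import numpy as np
o=np.zeros((520,a.shape[1]+b.shape[1],3),np.uint8);o[:a.shape[0],:a.shape[1]]=a;o[:b.shape[0],a.shape[1]:]=b
print(a.shape,b.shape);cv2.imwrite('pics/w1c.png',o)"
```

```text
(396, 528, 3) (513, 266, 3)
```

View pics/w1c.png

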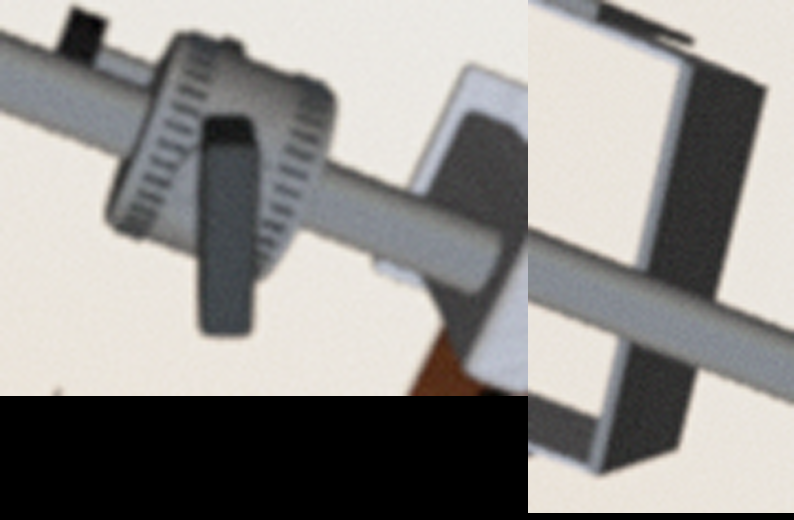

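```bash
python3 - <<'E'
from h import *
st=ctrl.get_state()
a=np.radians(5.5);y=np.array([np.sin(a),np.cos(a),0]);x=np.array([y[1],-y[0],0]);m=np.array([.561,-.031,0])
for n,p,z in [('bar',(331.9,244.1),.143),('bar+',(332.5,222.3),.143),('bar-',(331.4,265.9),.143),('pt',(153.4,87.1),.06),('pt2',(130.3,194.5),.06),('pb',(172.9,93.2),.015),('pb2',(150,188.4),.015),('foot',(303,198),.038)]:
    w=at_z('wrist',p,z,st); print(n,w.round(4),'guide',((w-m)@x).round(4),((w-m)@y).round(4))
w=at_z('wrist',(331.9,244.1),.143,st)
d=at_z('wrist',(332.5,222.3),.143,st)-at_z('wrist',(331.4,265.9),.143,st); az=np.degrees(np.arctan2(d[1],d[0])); print(az,np.linalg.norm(d))
go([w[0],w[1],.128],az-90)
E
```

```text
bar [ 0.5508 -0.1737  0.143 ] guide 0.0036 -0.143
bar+ [ 0.5673 -0.1691  0.143 ] guide 0.0195 -0.1368
bar- [ 0.5337 -0.1786  0.143 ] guide -0.013 -0.1496
pt [0.6197 0.0092 0.06  ] guide 0.0545 0.0456
pt2 [0.5177 0.0175 0.06  ] guide -0.0478 0.0441
pb [0.6187 0.0104 0.015 ] guide 0.0535 0.0468
pb2 [0.5156 0.0196 0.015 ] guide -0.0501 0.046
foot [ 0.5578 -0.1442  0.038 ] guide 0.0077 -0.113
15.877483677348712 0.03492622041644686
travel [0.0028 0.011  0.1083] turn [-0.08  0.    0.68]
```

step_arm(commands=[{"travel": [0.0028,0.011,0.03],"turn": [0,0,0.7]},{"travel": [0.0028,0.011,0.07],"turn": [0,0,0.7]},{"travel": [0.0028,0.011,0.095],"turn": [0,0,0.7]},{"travel": [0.0028,0.011,0.108],"turn": [0,0,0.7]},{"travel": [0.0028,0.011,0.108],"turn": [0,0,0.7]}])

```text
time: 2.6
position: [0.5499, -0.1741, 0.1271]
tool_rot: [-3.11, -0.432, 0.004]
ft_force: [0.2, 0.5, 0.2]
grip_width: 0.607
grip_force: 0.0
```

```bash
python3 -c "
from h import *
st=ctrl.get_state(); im=ctrl.get_image('wrist'); cv2.imwrite('pics/w2.png',im[:,:,::-1]); print(st['position'],st['ft_force'])
go([.5508,-.1737,.128],-74.1)"
```

```text
[ 0.54990689 -0.17408288  0.12710442] [0.17000283 0.46348681 0.21329288]
travel [ 0.0001 -0.0011  0.0007] turn [-0.03  0.   -0.13]
```

View pics/w2.png

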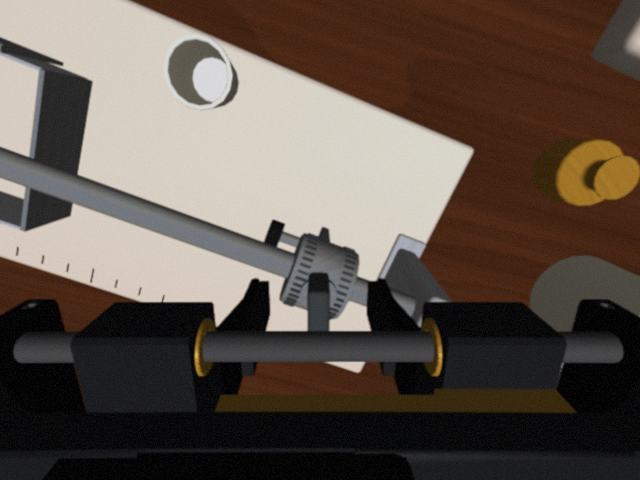

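The bar at (318,305) is centred between the fingertips at (258,300) and (380,300), so I'll close.

step_arm(commands=[{"travel": [0,0,0],"turn": [0,0,0]},{"travel": [0,0,0],"turn": [0,0,0]},{"travel": [0,0,0],"turn": [0,0,0]},{"travel": [0,0,0],"turn": [0,0,0]},{"travel": [0,0,0],"turn": [0,0,0]}], gripper=0, force=25)

```text
time: 3.15
position: [0.551, -0.176, 0.1289]
tool_rot: [-3.112, -0.428, -0.001]
ft_force: [0.4, 0.0, -0.0]
grip_width: 0.229
grip_force: 0.0
```

step_arm(commands=[{"travel": [0,0,0],"turn": [0,0,0]},{"travel": [0,0,0],"turn": [0,0,0]},{"travel": [0,0,0],"turn": [0,0,0]}])

```text
time: 3.45
position: [0.5505, -0.174, 0.1286]
tool_rot: [-3.109, -0.429, 0.002]
ft_force: [-3.5, 4.5, 3.8]
grip_width: 0.112
grip_force: 25.0
```

step_arm(commands=[{"travel": [0,0,0],"turn": [0,0,-7]},{"travel": [0,0,0],"turn": [0,0,-14]},{"travel": [0,0,0],"turn": [0,0,-21]},{"travel": [0,0,0],"turn": [0,0,-28]},{"travel": [0,0,0],"turn": [0,0,-35]}])

```text
time: 3.95
position: [0.5502, -0.1744, 0.1286]
tool_rot: [-2.833, -1.351, 0.001]
ft_force: [-3.5, 3.6, 3.2]
grip_width: 0.109
grip_force: 25.0
```

step_arm(commands=[{"travel": [0,0,0],"turn": [0,0,-7]},{"travel": [0,0,0],"turn": [0,0,-14]},{"travel": [0,0,0],"turn": [0,0,-21]},{"travel": [0,0,0],"turn": [0,0,-28]},{"travel": [0,0,0],"turn": [0,0,-34]}])

```text
time: 4.45
position: [0.55, -0.1748, 0.1286]
tool_rot: [-2.315, -2.119, 0.0]
ft_force: [-3.2, 2.7, 4.5]
grip_width: 0.11
grip_force: 25.0
```

```bash
python3 -c "
from h import *
st=ctrl.get_state(); print(st['position'],st['ft_force'],st['torque'],st['joint_positions'])
p=np.array([.5505,-.174,.1286])
a=np.radians(5.2);d=np.array([np.sin(a),np.cos(a),0])
go(p,-5.2); go(p+.12*d,-5.2)"
```

```text
[ 0.54995024 -0.17475494  0.12856992] [-3.21782281  2.70064996  4.46595222] [ 0.67739101  0.88957904 -0.10380998] [-0.16790966  0.26327865  0.49882035  1.7835873  -0.139513    1.13229637
  0.28786599]
travel [ 0.0008  0.0005 -0.    ] turn [-0.14 -0.12  0.14]
travel [0.1208 0.0008 0.0002] turn [-0.14 -0.12  0.14]
```

step_arm(commands=[{"travel": [0.015,0,0],"turn": [0,0,0]},{"travel": [0.035,0,0],"turn": [0,0,0]},{"travel": [0.06,0,0],"turn": [0,0,0]},{"travel": [0.08,0,0],"turn": [0,0,0]},{"travel": [0.095,0,0],"turn": [0,0,0]}])

```text
time: 4.95
position: [0.5589, -0.0817, 0.1286]
tool_rot: [2.324, 2.113, -0.004]
ft_force: [-4.4, -4.3, 2.9]
grip_width: 0.113
grip_force: 25.0
```

step_arm(commands=[{"travel": [0.007,0,0],"turn": [0,0,0]},{"travel": [0.014,0,0],"turn": [0,0,0]},{"travel": [0.02,0,0],"turn": [0,0,0]},{"travel": [0.02,0,0],"turn": [0,0,0]}])

```text
time: 5.35
position: [0.5609, -0.061, 0.1286]
tool_rot: [-2.322, -2.114, 0.002]
ft_force: [-4.3, -0.1, 4.6]
grip_width: 0.113
grip_force: 25.0
```

```bash
python3 -c "
from h import *
st=ctrl.get_state(); im=ctrl.get_image('wrist');cv2.imwrite('pics/w3.png',im[:,:,::-1]); print(st['position'],st['ft_force'],st['torque'])
"
```

```text
[ 0.56088377 -0.06097984  0.12856819] [-4.33300146 -0.14136559  4.61855055] [-0.04334846  1.10968467 -0.11355842]
```

View pics/w3.png

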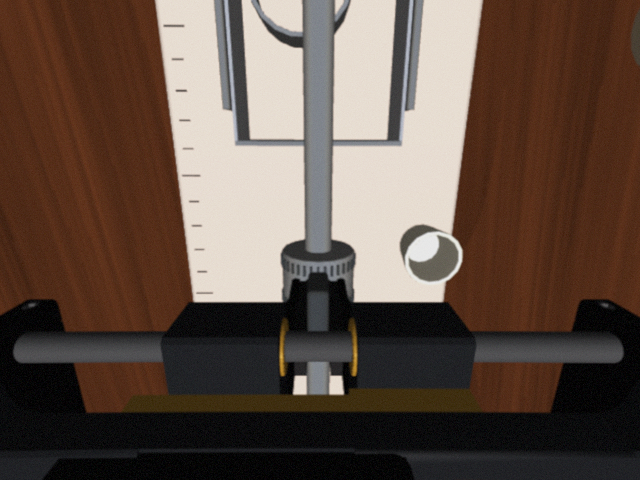

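The collar followed the gripper. The panel's top outer edge is at row ~145, around column 318.

```bash
python3 -c "
from h import *
st=ctrl.get_state(); R=Ro.from_rotvec(st['tool_rot'])
for uv in [(250,145.5),(390,145)]:
    w=at_z('wrist',uv,.06,st); print(w, R.inv().apply(w-st['position']))
"
```

```text
[0.52573167 0.01838279 0.06      ] [ 0.07568995 -0.04236691  0.06870953]
[0.61228757 0.0104496  0.06      ] [0.07592348 0.04455136 0.06857168]
```

step_arm(commands=[{"travel": [0.01,0,0],"turn": [0,0,0]},{"travel": [0.02,0,0],"turn": [0,0,0]},{"travel": [0.025,0,0],"turn": [0,0,0]},{"travel": [0.027,0,0],"turn": [0,0,0]},{"travel": [0.028,0,0],"turn": [0,0,0]}])

```text
time: 5.9
position: [0.5634, -0.0343, 0.1286]
tool_rot: [-2.324, -2.113, 0.003]
ft_force: [-5.4, -2.8, 5.6]
grip_width: 0.112
grip_force: 25.0
```

step_arm(commands=[{"travel": [0.001,0,0],"turn": [0,0,0]},{"travel": [0.002,0,0],"turn": [0,0,0]}])

```text
time: 6.1
position: [0.5636, -0.0328, 0.1286]
tool_rot: [-2.324, -2.113, 0.003]
ft_force: [-5.3, -3.1, 4.3]
grip_width: 0.118
grip_force: 25.0
```

step_arm(commands=[{"travel": [0.001,0,0],"turn": [0,0,0]},{"travel": [0.002,0,0],"turn": [0,0,0]}])

```text
time: 6.3
position: [0.5638, -0.0308, 0.1286]
tool_rot: [-2.324, -2.113, 0.003]
ft_force: [-4.5, -3.1, 5.2]
grip_width: 0.107
grip_force: 25.0
```

step_arm(commands=[{"travel": [0.001,0,0],"turn": [0,0,0]},{"travel": [0.002,0,0],"turn": [0,0,0]}])

```text
time: 6.5
position: [0.564, -0.0288, 0.1286]
tool_rot: [-2.324, -2.113, 0.003]
ft_force: [-4.6, -2.7, 4.0]
grip_width: 0.113
grip_force: 25.0
```

step_arm(commands=[{"travel": [0.0005,0,0],"turn": [0,0,0]},{"travel": [0.001,0,0],"turn": [0,0,0]}])

```text
time: 6.7
position: [0.5641, -0.0278, 0.1286]
tool_rot: [-2.324, -2.113, 0.003]
ft_force: [-5.7, -3.0, 5.3]
grip_width: 0.116
grip_force: 25.0
```

step_arm(commands=[{"travel": [0.0005,0,0],"turn": [0,0,0]},{"travel": [0.001,0,0],"turn": [0,0,0]}])

```text
time: 6.9
position: [0.5642, -0.0268, 0.1286]
tool_rot: [-2.324, -2.113, 0.003]
ft_force: [-5.6, -3.1, 4.7]
grip_width: 0.113
grip_force: 25.0
```

step_arm(commands=[{"travel": [0.0005,0,0],"turn": [0,0,0]},{"travel": [0.001,0,0],"turn": [0,0,0]}])

```text
time: 7.1
position: [0.5643, -0.0258, 0.1286]
tool_rot: [-2.324, -2.113, 0.003]
ft_force: [-4.1, -1.8, 4.9]
grip_width: 0.113
grip_force: 25.0
```

step_arm(commands=[{"travel": [0.0005,0,0],"turn": [0,0,0]},{"travel": [0.001,0,0],"turn": [0,0,0]}])

```text
time: 7.3
position: [0.5643, -0.0248, 0.1286]
tool_rot: [-2.324, -2.113, 0.003]
ft_force: [-5.2, -2.3, 4.5]
grip_width: 0.11
grip_force: 25.0
```

step_arm(commands=[{"travel": [0.0005,0,0],"turn": [0,0,0]},{"travel": [0.001,0,0],"turn": [0,0,0]}])

```text
time: 7.5
position: [0.5644, -0.0241, 0.1286]
tool_rot: [-2.325, -2.113, 0.003]
ft_force: [-5.3, -2.6, 4.7]
grip_width: 0.111
grip_force: 25.0
```

step_arm(commands=[{"travel": [0.0005,0,0],"turn": [0,0,0]},{"travel": [0.001,0,0],"turn": [0,0,0]}])

```text
time: 7.7
position: [0.5644, -0.0237, 0.1286]
tool_rot: [2.325, 2.113, -0.004]
ft_force: [-4.8, -4.5, 5.0]
grip_width: 0.116
grip_force: 25.0
```

step_arm(commands=[{"travel": [0.0005,0,0],"turn": [0,0,0]},{"travel": [0.0005,0,0],"turn": [0,0,0]}])

```text
time: 7.9
position: [0.5645, -0.0235, 0.1286]
tool_rot: [2.325, 2.112, -0.004]
ft_force: [-5.4, -4.2, 5.2]
grip_width: 0.107
grip_force: 25.0
```

```bash
python3 -c "
from h import *
st=ctrl.get_state(); print(st['position'],st['ft_force'],st['torque'])
im=ctrl.get_image('side'); cv2.imwrite('pics/s2.png',cv2.resize(im[180:330,250:410],None,fx=4.5,fy=4,interpolation=cv2.INTER_CUBIC)[:,:,::-1])
"
```

```text
[ 0.56450198 -0.0234829   0.12857584] [-5.44245375 -4.17330627  5.19078689] [-1.05637709  1.31664054 -0.00163561]
```

View pics/s2.png

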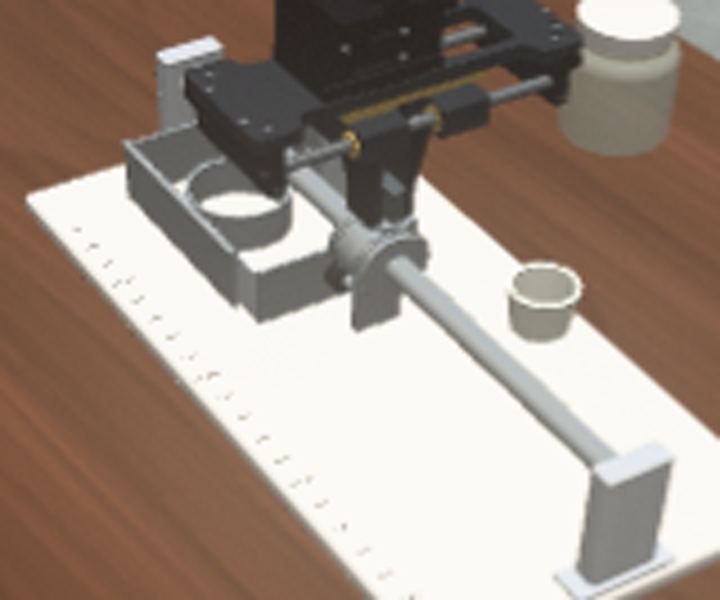

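The side view shows the collar up at the frame, with the foot hidden behind the arm at about (340,275). The lag and the force rise both suggest light contact, so I'll press a little more.

step_arm(commands=[{"travel": [0.0005,0,0],"turn": [0,0,0]},{"travel": [0.001,0,0],"turn": [0,0,0]},{"travel": [0.001,0,0],"turn": [0,0,0]}])

```text
time: 8.25
position: [0.5645, -0.0231, 0.1286]
tool_rot: [2.325, 2.111, -0.005]
ft_force: [-5.7, -5.3, 4.8]
grip_width: 0.113
grip_force: 25.0
```

step_arm(commands=[{"travel": [0.0005,0,0],"turn": [0,0,0]},{"travel": [0.0005,0,0],"turn": [0,0,0]}])

```text
time: 8.45
position: [0.5645, -0.0229, 0.1286]
tool_rot: [2.325, 2.111, -0.006]
ft_force: [-5.0, -6.2, 5.4]
grip_width: 0.116
grip_force: 25.0
```

step_arm(commands=[{"travel": [0,0,0],"turn": [0,0,7]},{"travel": [0,0,0],"turn": [0,0,14]},{"travel": [0,0,0],"turn": [0,0,21]}])

```text
time: 8.75
position: [0.5647, -0.0229, 0.1286]
tool_rot: [2.674, 1.645, -0.005]
ft_force: [-4.3, -5.8, 4.5]
grip_width: 0.111
grip_force: 25.0
```

```bash
python3 -c "
from h import *
st=ctrl.get_state(); print(st['position'],st['ft_force'],st['torque']); R=Ro.from_rotvec(st['tool_rot']).as_matrix(); print(np.degrees(np.arctan2(R[1,1],R[0,1])))"
```

```text
[ 0.56468872 -0.02292372  0.12855802] [-4.32423045 -5.75849603  4.54204969] [-1.40011694  1.2579356   0.09147577]
-26.797469304751743
```

step_arm(commands=[{"travel": [0,0,0],"turn": [0,0,7]},{"travel": [0,0,0],"turn": [0,0,14]},{"travel": [0,0,0],"turn": [0,0,21]},{"travel": [0,0,0],"turn": [0,0,28]},{"travel": [0,0,0],"turn": [0,0,35]}])

```text
time: 9.25
position: [0.5649, -0.0231, 0.1286]
tool_rot: [3.044, 0.765, -0.003]
ft_force: [-4.8, -6.1, 4.0]
grip_width: 0.113
grip_force: 25.0
```

step_arm(commands=[{"travel": [0,0,0],"turn": [0,0,6]},{"travel": [0,0,0],"turn": [0,0,12]},{"travel": [0,0,0],"turn": [0,0,12]}])

```text
time: 9.55
position: [0.5649, -0.0233, 0.1286]
tool_rot: [3.106, 0.446, -0.002]
ft_force: [-4.6, -6.8, 4.2]
grip_width: 0.113
grip_force: 25.0
```

```bash
python3 -c "
from h import *
st=ctrl.get_state(); print(st['position'],st['ft_force'],st['torque']); R=Ro.from_rotvec(st['tool_rot']).as_matrix(); print(np.degrees(np.arctan2(R[1,1],R[0,1])))"
```

```text
[ 0.56493679 -0.02326627  0.12862638] [-4.60620945 -6.76702861  4.15396713] [-1.47589965  1.16169984 -0.06994806]
-73.66726258545106
```

step_arm(commands=[{"travel": [0,0,0],"turn": [0,0,2]},{"travel": [0,0,0],"turn": [0,0,4]},{"travel": [0,0,0],"turn": [0,0,4]}])

```text
time: 9.85
position: [0.5649, -0.0233, 0.1286]
tool_rot: [3.119, 0.34, -0.002]
ft_force: [-4.0, -7.0, 4.5]
grip_width: 0.117
grip_force: 25.0
```

```bash
python3 -c "
from h import *
st=ctrl.get_state(); print(st['position'],st['ft_force'],st['torque']); R=Ro.from_rotvec(st['tool_rot']).as_matrix(); print(np.degrees(np.arctan2(R[1,1],R[0,1])))"
```

```text
[ 0.56493125 -0.02325019  0.12859533] [-3.98020534 -7.00846442  4.50913179] [-1.48690115  1.1813751   0.0560369 ]
-77.56353612948652
```

The screw is at about 0.04 rad, so it's tight. I'll release, lift and check.

step_arm(commands=[{"travel": [0,0,0],"turn": [0,0,0]},{"travel": [0,0,0],"turn": [0,0,0]},{"travel": [0,0,0],"turn": [0,0,0]},{"travel": [0,0,0],"turn": [0,0,0]}], gripper=0.5)

```text
time: 10.25
position: [0.5659, -0.0188, 0.1285]
tool_rot: [-3.122, -0.347, -0.001]
ft_force: [0.4, 0.4, 0.2]
grip_width: 0.388
grip_force: 0.0
```

step_arm(commands=[{"travel": [0,0,-0.02],"turn": [0,0,0]},{"travel": [0,0,-0.05],"turn": [0,0,0]},{"travel": [0,0,-0.08],"turn": [0,0,0]},{"travel": [0,0,-0.1],"turn": [0,0,0]},{"travel": [0,0,-0.1],"turn": [0,0,0]}])

```text
time: 10.75
position: [0.5676, -0.0192, 0.2319]
tool_rot: [-3.122, -0.347, -0.011]
ft_force: [0.5, -0.1, -0.1]
grip_width: 0.496
grip_force: 0.0
```

```bash
python3 -c "
from h import *
st=ctrl.get_state(); print(st['position'],st['ft_force'])
im=ctrl.get_image('wrist'); cv2.imwrite('pics/w4.png',cv2.resize(im[100:300,210:450],None,fx=3,fy=3,interpolation=cv2.INTER_CUBIC)[:,:,::-1])
"
```

```text
[ 0.56764325 -0.01923541  0.23187231] [ 0.50758067 -0.12436434 -0.11489772]
```

View pics/w4.png

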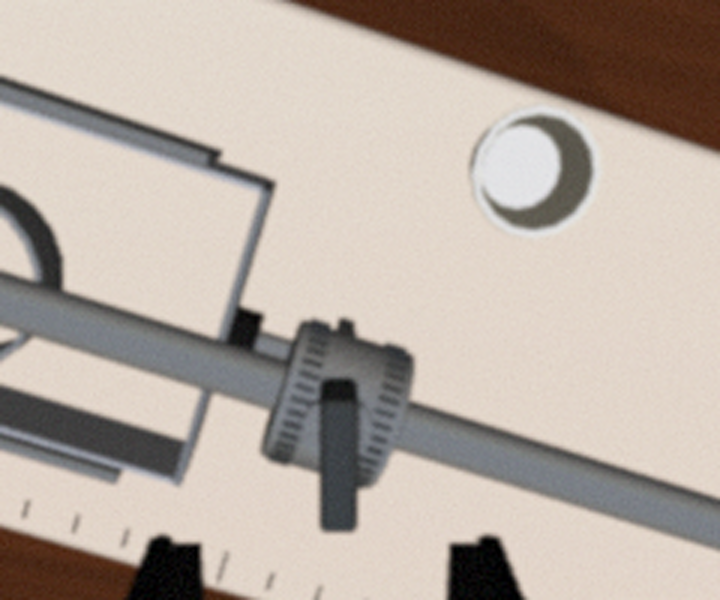

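The foot's disc at about (243,328) meets the panel, and the bar at (338,455) still lines up with the tool at the tight angle. I'm handing in.

```bash
python3 -c "
from bench import ctrl
print(ctrl.close_job())"
```

```text
the job is handed in; nothing more can be done
None
```

I set the stop and handed the job in at about 11 s, but the hand-in returned no verdict: the foot rests on the end panel at roughly 4 N (my estimate from the wrist force), the screw is tight again at about 0.04 rad, and I saw nothing else moved.

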